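# Gauge the slicer bed at full cam lift

## Robot

A 7-joint arm with a two-finger parallel gripper is mounted at the origin on a cart in front of the work surface, level with it; the furniture and walls round the work are solid. World frame = base frame: x ahead of the robot, y to its left, z up, the work surface at z = 0. Lengths are in m, angles in rad, forces in N, time in s.
With the tool pointing down it reaches from about 0.35 to 0.9 m from the base axis. Payload 8.1 kg.
Tool frame: the origin (TCP) lies where the fingers leave the gripper's body, on its centre line; the fingertips stand 73 mm ahead of it and the grasp point (between the pads) lies 54 mm ahead of it; z points along the fingers, y is the direction in which the jaws open and shut (so a half turn about z gives the same grasp; the last joint's range is limited). The gripper opens to 85 mm and grips with 20 to 120 N. Pads are 22 mm wide; open, the fingers measure 114 mm over their backs; the gripper's body (76 mm by 85 mm) begins 54 mm behind the grasp point. The pads swing forward as they close: fully open they stand 13 mm farther back than shut.
Start: joints at [1.06, 0.434, 0.025, 1.573, -0.012, 1.134, -0.075], TCP at [0.248, -0.574, 0.304] pointing down, gripper open.
Joint ranges: [-2.62, 2.62], [-0.44, 2.09], [-1.27, 1.32], [0.08, 2.57], [-1.32, 4.46], [0.12, 2], [-2.74, 2.74]. Speed limits (rad/s): [2.22, 2.22, 3.01, 3.01, 3.14, 3.14, 3.14].

## Interface

Orientations are given as a rotation vector (axis times angle).
In Python, from rig import state, capture, camera_model, finish_job gives the robot as it stands.
- The arm moves only by the tool send_rows, never from a script. Its argument "moves" is a list of rows, each a list of 7 numbers: the opening, from 0 (shut) to 1 (fully open), then the shift along the tool's x, y, z in m, then the turn, a rotation vector about the tool's x, y, z in degrees. A call has 1 to 12 rows; each row is the pose to reach, as a shift and turn from the pose commanded when the call began, along the tool's axes at that moment; what a row does not reach only later rows make up. A row lasts 1/12 s, in which the tool goes at most 41.7 mm and 7.16 degrees, less where a joint would pass 70% of its speed; a pose out of reach is approached as far as the arm can. A call with a gripper value outside its range is refused whole. The fingers move at their own pace and stop on an object; the grip force is fixed at half the most. Time passes only in rows, so rows that repeat a pose let the fingers close. It gives the time, the measured TCP pose, the force and the opening at its end, in the units of the state.
- state(): the state, without advancing time (a new reading comes with each control period).
- capture(name): name is "side" or "top" or "wrist"; returns the picture (420x560x3 uint8, blue, green, red); there is no depth.
- camera_model(name): a dict with "K" (3x3 intrinsics, pixels), "world_to_cam" (4x4, takes a point from world to camera coordinates); the wrist camera has in their place "tool_from_camera" (4x4, takes a point from camera to tool coordinates, whose origin is the TCP and whose axes are the flange's). Camera axes: x right, y up, looking along -z (the intrinsics and any distortion apply to the point x, -y, -z); pixel columns grow to the right and rows downward; lengths in m; the calibration is good to about 2 mm. A picture is of the moment at which its call begins: read the wrist's pose just before it. camera_model takes no time and is no camera call.
- finish_job(): hands the job in, once; it reports no verdict.
The state is a dict: "clock": time; "joint_positions": joint angles; "joint_vel": joint speeds; "tau": joint torques, N m; "ee_pos": TCP position; "ee_rot": TCP orientation; "contact_force": force on the tool from outside, world axes, zero at the start; "moment": the same for the moment, N m; "finger_gap": opening from 0.0 (shut) to 1.0 (fully open).
Only numpy, scipy, OpenCV 4.12 (cv2) and the standard library are available. Lean on these libraries where they do the work, as an engineer would, in place of code of your own. Each camera call takes 0.05 s, during which the arm holds its last target.

## Task

Set up the slicer stand: slide the flat gauge, blade first, into the gap between the stand's bed and the black pressure foot until its shoulder is fully home against the ends of the two ribs, and let go of it while the crank lever is still down. Then swing the crank lever up until it stands straight up, where its cam lifts the bed to its highest point and nips the gauge under the foot. The lever springs back, so hold it there: the program finishes while the robot is still holding the lever upright and no longer touches the gauge; leave the tumbler, bowl and tub nearby alone.

Things in the scene. Friction and masses are not known exactly. Their poses are not given: they have to be found in the camera images.
- slicer_stand: Grey metal stand of a hand slicer, fixed, 165 x 100 mm, 115 mm high. Origin: on the worktop below the cam shaft, mid-width. x: direction in which the gauge slides in, roughly away from the robot; y left; z up. Two cheeks (y +-34 to 42, x -11 to 39 mm) carry a bridge (x -2 to 32, z 99 to 112 mm). Below it is a steel bed, 60 mm wide, x -100 to +45 mm, top at z 65 mm (lever down) to 74 mm.
- slot_mouth (a point): Point on top of the bed midway between the near ends of its two ribs (stand x = -30, y = 0, z = 65 mm); it rises with the bed. Axes as the stand's. The ribs, 7 mm high, run from x = -30 to +42 mm and leave a 37 mm wide channel between them for the blade. The gauge's shoulder stops against these rib ends.
- press_foot: Black pressure foot under the bridge: 30 mm along x, 26 mm wide, 9 mm thick, x = 0 to 30 mm of the stand. Origin: middle of the near edge of its underside, z = 79 mm. Springs push it down; it can rise 7 mm. The gap between bed and foot is 14 mm with the lever down; at full lift the bed squeezes the 7 mm thick gauge against it with about 8 N.
- gauge_grip (a point): Middle of the upright grip tab of the loose steel gauge (90 to 145 g), 34 mm above its underside. Tab: 32 mm along x, 14 mm thick along y, top 18 mm above this point; pinch it across y. It stands on a plate 7 mm thick, 46 mm wide, x = -20 to +40 mm; the front edge is the shoulder. x points to the blade tip, z up. The gauge starts flat on the worktop. Home: stand x = -70, y = 0, z = 99 mm.
- gauge_tip (a point): Middle of the end of the gauge's blade, half-way through its thickness: 102 mm ahead of the grip point along the gauge's x, 30.5 mm below it. Same axes. The blade is 7 mm thick and 30 mm wide (24 mm over the last 8 mm) and reaches 62 mm ahead of the shoulder. Fully home, this point lies at stand x = +32 mm.
- cam_lever (a joint): Angle of the crank lever, rad. 0: at rest, pointing to the stand's +x, 0.35 rad above level. It grows as the lever swings up and towards the stand's -x. At 1.22 the lever stands straight up: highest lift. Beyond that (stop at 2.0) the bed sinks again. A spring drives it back to 0: 2 N at the handle at rest, 3 to 4 N at the top.
- crank_grip (a point): Middle of the lever's round black handle (diameter 14 mm, 60 mm long along the stand's y), the point to hold. The handle sticks out to the stand's -y from the lever's end, 90 mm from the shaft; the flat arm lies 32 mm to the +y side of this point. At rest: stand x = +85, y = -88, z = 65 mm; straight up: x = 0, y = -88, z = 124 mm. Axes turn with the lever; at rest they are the stand's.
- shaft (a point): Point on the cam shaft's axis, level in y with crank_grip: stand x = 0, y = -88, z = 34 mm. The lever turns about the stand's y direction through it, radius 90 mm. Axes as the stand's.
- tumbler: Loose steel tumbler, 71 mm across, 104 mm high; a bystander. Origin under its centre.
- bowl: Loose small steel bowl, 80 mm across, 34 mm high; a bystander. Origin under its centre.
- tub: Loose round tub with a lid, 112 mm across, 55 mm high; a bystander. Origin under its centre.

How it is judged:
On the way, in this order (a step that is already met when the one before it is completed fails the run):
1. the gauge lies fully home in the gap and is let go, with the lever still down (x of gauge_tip in the frame of slicer_stand between 0.027 and 0.037 m and y of gauge_tip in the frame of slicer_stand between -0.007 and 0.007 m and angle between the x axis of gauge_tip and the x axis of slicer_stand, either way round below 0.15 rad and z of gauge_tip in the frame of slicer_stand between 0.062 and 0.078 m and contact force between each of the fingers, the arm and gauge below 0.2 N and value of joint cam_lever below 0.3 rad), for 0.2 s.
2. the lever stands straight up, at the highest lift, and the gauge is nipped (x of gauge_tip in the frame of slicer_stand between 0.027 and 0.037 m and y of gauge_tip in the frame of slicer_stand between -0.007 and 0.007 m and angle between the x axis of gauge_tip and the x axis of slicer_stand, either way round below 0.15 rad and value of joint cam_lever between 1.09 and 1.35 rad and contact force between press_foot and gauge above 2 N), for 0.3 s.
At the end, for the whole second after the job is handed in: The robot holds the lever still (over 0.7 N) within 0.13 rad of straight up; the gauge is not touched by the robot, is home (tip at stand x 27 to 37 mm, within 7 mm of the middle, parallel within 0.15 rad) and nipped under the foot with over 2 N (all of step 2 and contact force between each of the fingers, the arm and gauge below 0.2 N and contact force between any of the fingers, the arm and cam_lever above 0.7 N and velocity of joint cam_lever between -0.1 and 0.1 rad/s); the arm keeps its last pose, push and grip.
It fails at once if the tumbler is pushed more than 30 mm (distance of tumbler from where it was at the start of the episode above 0.03 m).
It fails at once if the bowl is pushed more than 30 mm (distance of bowl from where it was at the start of the episode above 0.03 m).
It fails at once if the tub is pushed more than 30 mm (distance of tub from where it was at the start of the episode above 0.03 m).
It also fails if it takes over 51 s, if anything falls off the work surface, if the arm or the gripper's body presses on something with over 40 N, if the wrist force passes 120 N, or if a joint passes its speed limit or range.

## Working session

There is one attempt and no reset: what is moved stays moved. The work goes in short steps, Python scripts to look and compute and a tool call to move; the robot and the scene stay as the last step left them, time stands still between calls to the robot, and variables do not carry over. Pictures are saved under pics/ and viewed, and the job is handed in when it is done.

Besides the shell and the picture viewer there is one more tool, called after "Call:" as name([rows], argument=value, ...), one row to a line, values as JSON. send_rows: Moves the arm, as the interface text tells. Its arguments: {"type":"object","properties":{"moves":{"type":"array"}},"required":["moves"]}

```bash
mkdir -p pics; ls
python3 - <<'E'
from rig import *
import cv2
s=state();print(s)
for n in("side","top","wrist"):
    im=capture(n);cv2.imwrite(f"pics/{n}0.png",im);print(n,camera_model(n))
E
```

```text
pics
{'clock': 0.0, 'joint_positions': array([ 1.06040706,  0.43517535,  0.0249769 ,  1.57408662, -0.01162725,
        1.13397677, -0.07510403]), 'joint_vel': array([ 2.03035261e-03, -6.21350544e-04, -9.35899318e-04,  2.93493124e-05,
        1.00067465e-03,  1.60407617e-03,  7.73923492e-04]), 'tau': array([ 6.48526839e-05, -6.70458770e+01,  1.02518745e+00, -3.16210663e+01,
        1.54686644e-02,  1.25188299e-02,  3.53014207e-05]), 'ee_pos': array([ 0.24767419, -0.57341522,  0.30315955]), 'ee_rot': array([-3.07513120e+00, -6.35696082e-01,  6.49703354e-04]), 'contact_force': array([-0.45499809,  0.05100245, -0.30845686]), 'moment': array([ 0.0118055 ,  0.00961163, -0.03253354]), 'finger_gap': 0.9989115267965056}
side {'K': array([[431.12554808,   0.        , 274.58938857],
       [  0.        , 431.12554808, 214.71501443],
       [  0.        ,   0.        ,   1.        ]]), 'world_to_cam': array([[-0.992123  , -0.12258887, -0.02576658,  0.62110156],
       [ 0.02741921, -0.41322207,  0.9102174 , -0.00885033],
       [-0.12222984,  0.90234112,  0.41332841, -1.23229181],
       [ 0.   
[... 304 characters left out ...]
755694,  0.03214082,  0.15394237, -0.60260436],
       [-0.15466639,  0.02139284,  0.98773511, -0.94428929],
       [ 0.        ,  0.        ,  0.        ,  1.        ]])}
wrist {'K': array([[374.08183525,   0.        , 275.78230449],
       [  0.        , 374.08183525, 206.77164735],
       [  0.        ,   0.        ,   1.        ]]), 'tool_from_camera': array([[-6.22450277e-05,  9.54557981e-01,  2.98025262e-01,
         7.57977331e-02],
       [ 9.99999939e-01,  1.61815961e-04, -3.09429115e-04,
        -3.19931898e-04],
       [-3.43593276e-04,  2.98025225e-01, -9.54557933e-01,
        -6.98524763e-02],
       [ 0.00000000e+00,  0.00000000e+00,  0.00000000e+00,
         1.00000000e+00]])}
```

View pics/side0.png

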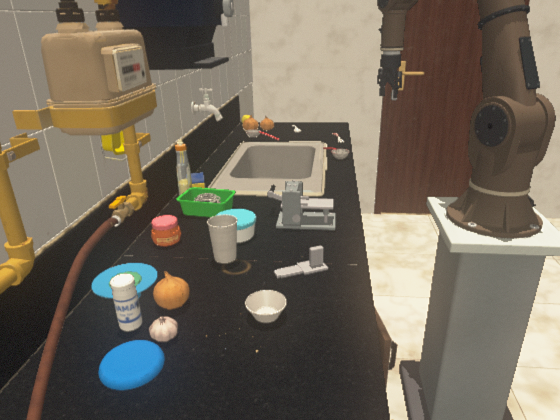

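View pics/top0.png

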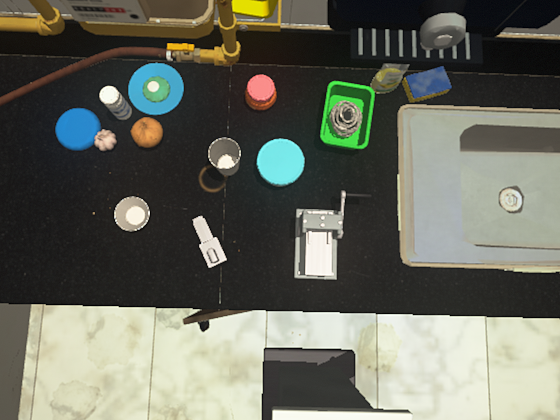

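View pics/wrist0.png

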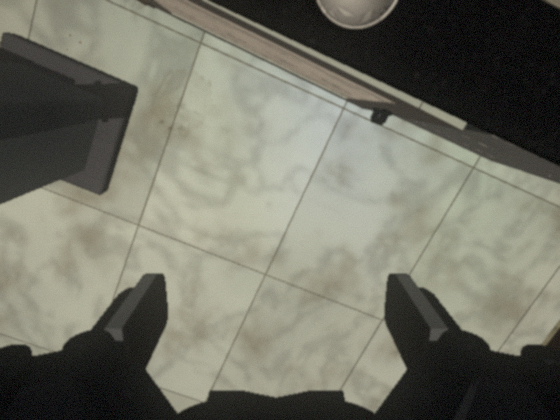

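```bash
cat > h.py <<'E'
import numpy as np,cv2
from rig import *
from scipy.spatial.transform import Rotation as R
def cam(name,ee=None):
    m=camera_model(name);K=m["K"]
    if name=="wrist":
        p,r=ee;T=np.eye(4);T[:3,:3]=R.from_rotvec(r).as_matrix();T[:3,3]=p
        C=T@m["tool_from_camera"]
    else: C=np.linalg.inv(m["world_to_cam"])
    return K,C
def ray(name,uv,ee=None):
    K,C=cam(name,ee);d=np.linalg.inv(K)@[uv[0],uv[1],1];d=np.array([d[0],-d[1],-d[2]])
    return C[:3,3],C[:3,:3]@d
def onz(name,uv,z,ee=None):
    o,d=ray(name,uv,ee);return o+d*(z-o[2])/d[2]
def proj(name,P,ee=None):
    K,C=cam(name,ee);q=np.linalg.inv(C)@np.append(P,1);p=K@[q[0],-q[1],-q[2]];return p[:2]/p[2]
E
python3 - <<'E'
import cv2
a=cv2.imread("pics/top0.png");b=cv2.imread("pics/side0.png")
cv2.imwrite("pics/tc.png",cv2.resize(a[170:290,180:380],None,fx=4,fy=4,interpolation=cv2.INTER_CUBIC))
cv2.imwrite("pics/sc.png",cv2.resize(b[170:290,200:350],None,fx=5,fy=5,interpolation=cv2.INTER_CUBIC))
E
```

```text
(no output)
```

View pics/tc.png

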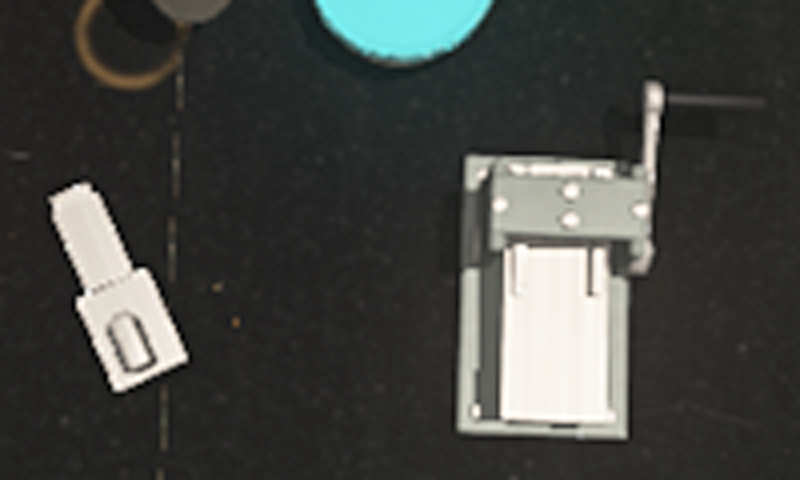

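View pics/sc.png

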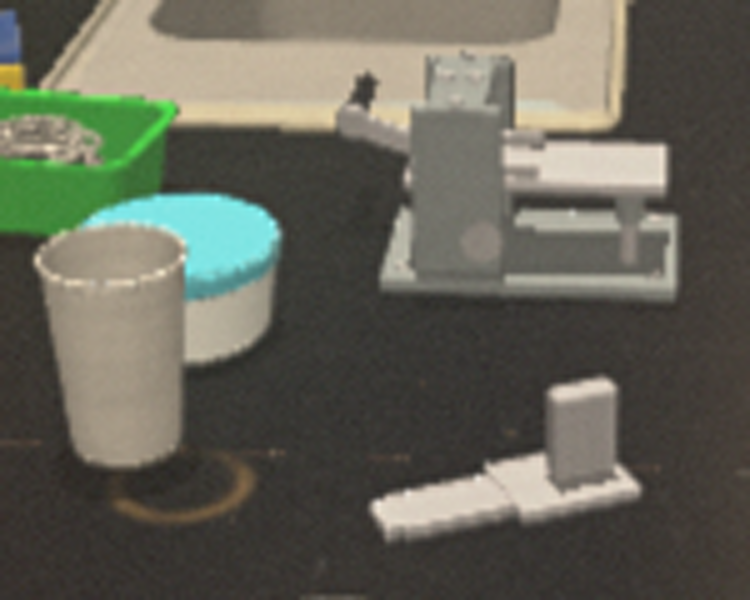

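Run:
```python
from h import *
f=lambda u,v,z:onz("top",(180+(u-1.5)/4,170+(v-1.5)/4),z)
pr=lambda n,p:print(n,np.round(p,4))
for n,u,v,z in [("tip",70,190,.007),("shL",77,302,.007),("shR",152,270,.007),("rearL",118,390,.007),("rearR",187,358,.007),("tabtop",131,342,.052),
 ("bedL",502,418,.065),("bedR",609,418,.065),("ribL",517,295,.072),("ribR",593,297,.072),("han0",662,98,.07),("han1",765,102,.07),
 ("brNL",490,235,.112),("brNR",652,245,.112),("brFL",493,175,.112),("brFR",655,181,.112)]: pr(n,f(u,v,z))
g=lambda u,v,z:onz("side",(200+(u-2)/5,170+(v-2)/5),z)
for n,u,v,z in [("s tipL",388,538,.007),("s tab top mid",583,386,.052),("s rear corner R",640,490,.007),("s shL",522,522,.007),("bed nearR",667,145,.065),("bed nearL",664,170,.065)]: pr(n,g(u,v,z))
```

```text
tip [0.5803 0.3515 0.007 ]
shL [0.5136 0.3436 0.007 ]
shR [0.5339 0.3003 0.007 ]
rearL [0.4628 0.3168 0.007 ]
rearR [0.4826 0.2772 0.007 ]
tabtop [0.489  0.3053 0.052 ]
bedL [0.4525 0.0963 0.065 ]
bedR [0.4542 0.0367 0.065 ]
ribL [0.5205 0.0898 0.072 ]
ribR [0.5207 0.0473 0.072 ]
han0 [0.6355 0.0085 0.07  ]
han1 [ 0.6352 -0.0505  0.07  ]
brNL [0.5491 0.1091 0.112 ]
brNR [0.5464 0.0217 0.112 ]
brFL [0.5817 0.108  0.112 ]
brFR [0.5813 0.0202 0.112 ]
s tipL [0.5742 0.3706 0.007 ]
s tab top mid [0.4902 0.3049 0.052 ]
s rear corner R [0.4627 0.3206 0.007 ]
s shL [0.5153 0.3524 0.007 ]
bed nearR [0.4522 0.0411 0.065 ]
bed nearL [0.4538 0.0776 0.065 ]
```

```bash
cat >> h.py <<'E'
def Rd(yaw):
    c,s=np.cos(yaw),np.sin(yaw);return np.array([[c,s,0],[s,-c,0],[0,0,-1]])
def go(tcp,yaw,cur=None,M=None):
    s=state();p,r=(s["ee_pos"],s["ee_rot"]) if cur is None else cur
    Rc=R.from_rotvec(r).as_matrix();Rt=Rd(yaw) if M is None else M
    print("t",round(s["clock"],2),"pos",np.round(p,4),"yaw",np.round(np.degrees(np.arctan2(Rc[1,0],Rc[0,0])),2),"tilt",np.round(Rc[:,2],4),"F",np.round(s["contact_force"],2),"gap",round(s["finger_gap"],3))
    print("shift mm",np.round(Rc.T@(np.array(tcp)-p)*1000,1),"turn",np.round(np.degrees(R.from_matrix(Rc.T@Rt).as_rotvec()),2))
E
python3 - <<'E'
from h import *
go([.4895,.3055,.240],np.radians(26.6))
print(onz("top",(225,163),.0),onz("top",(131,214),.0))
E
```

```text
t 0.15 pos [ 0.2477 -0.5735  0.3033] yaw 23.36 tilt [-6.e-04  1.e-03 -1.e+00] F [-0.75 -0.61 -0.14] gap 1.006
shift mm [ 570.5 -711.    64.1] turn [-0.07  0.   -3.24]
[0.71751546 0.29191564 0.        ] [0.58369225 0.51082852 0.        ]
```

Call:
send_rows([
  [1,570,-711,0,0,0,-3.24],
  [1,570,-711,0,0,0,-3.24],
  [1,570,-711,0,0,0,-3.24],
  [1,570,-711,0,0,0,-3.24],
  [1,570,-711,0,0,0,-3.24],
  [1,570,-711,0,0,0,-3.24],
  [1,570,-711,0,0,0,-3.24],
  [1,570,-711,0,0,0,-3.24],
  [1,570,-711,0,0,0,-3.24],
  [1,570,-711,0,0,0,-3.24],
  [1,570,-711,0,0,0,-3.24],
  [1,570,-711,0,0,0,-3.24],
])

```text
clock: 1.15
ee_pos: [0.3801, -0.0897, 0.3041]
ee_rot: [3.057, 0.722, 0.001]
contact_force: [0.8, -0.9, 0.1]
finger_gap: 0.998
```

Run:
```python
from h import *
go([.4895,.3055,.240],np.radians(26.6))
```

```text
t 1.15 pos [ 0.3801 -0.0897  0.3041] yaw 26.58 tilt [ 4.e-04 -5.e-04 -1.e+00] F [ 0.84 -0.91  0.08] gap 0.998
shift mm [ 274.7 -304.5   63.9] turn [ 0.04 -0.01 -0.02]
```

Call:
send_rows([
  [1,106,-122,0,0,0,0],
  [1,106,-122,0,0,0,0],
  [1,106,-122,0,0,0,0],
  [1,106,-122,0,0,0,0],
  [1,106,-122,0,0,0,0],
  [1,106,-122,0,0,0,0],
])

```text
clock: 1.65
ee_pos: [0.4424, 0.1524, 0.3039]
ee_rot: [3.057, 0.722, 0.0]
contact_force: [1.6, -0.3, 0.8]
finger_gap: 1.0
```

Run:
```python
from h import *
go([.4895,.3055,.240],np.radians(26.6))
s=state();im=capture("wrist");cv2.imwrite("pics/w1.png",im);np.savez("w1.npz",p=s["ee_pos"],r=s["ee_rot"])
```

```text
t 1.65 pos [0.4424 0.1524 0.3039] yaw 26.57 tilt [ 2.e-04 -2.e-04 -1.e+00] F [ 1.63 -0.31  0.81] gap 1.0
shift mm [ 110.6 -115.8   63.9] turn [ 0.02 -0.01 -0.03]
```

View pics/w1.png

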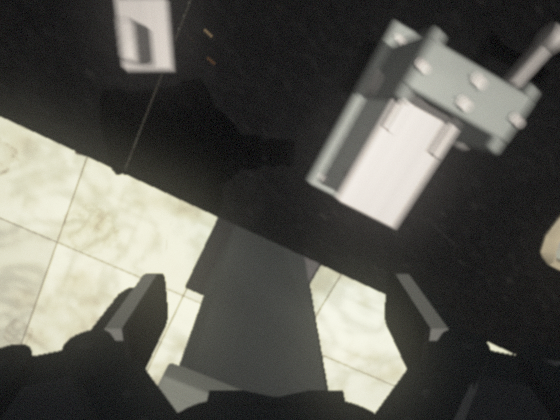

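Call:
send_rows([
  [1,110,-115,30,0,0,0],
  [1,110,-115,30,0,0,0],
  [1,110,-115,30,0,0,0],
  [1,110,-115,30,0,0,0],
  [1,110,-115,30,0,0,0],
  [1,110,-115,30,0,0,0],
  [1,110,-115,30,0,0,0],
  [1,110,-115,30,0,0,0],
])

```text
clock: 2.37
ee_pos: [0.5392, 0.4652, 0.2411]
ee_rot: [3.057, 0.722, -0.001]
contact_force: [0.6, 0.7, 1.2]
finger_gap: 1.001
```

Run:
```python
from h import *
go([.4895,.3055,.240],np.radians(26.6))
s=state();im=capture("wrist");cv2.imwrite("pics/w2.png",im);np.savez("w2.npz",p=s["ee_pos"],r=s["ee_rot"])
print(state()["ee_pos"])
```

```text
t 2.37 pos [0.5392 0.4652 0.2411] yaw 26.58 tilt [-3.e-04 -9.e-04 -1.e+00] F [0.57 0.74 1.15] gap 1.001
shift mm [-115.9  120.5    1.2] turn [ 0.04  0.04 -0.02]
[0.53794085 0.47248824 0.23809756]
```

View pics/w2.png

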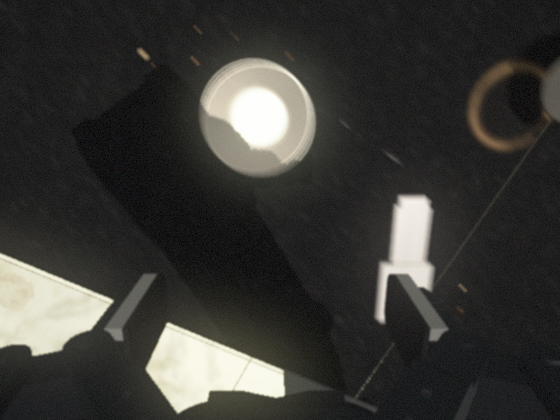

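Call:
send_rows([
  [1,0,0,0,0,0,0],
  [1,0,0,0,0,0,0],
  [1,0,0,0,0,0,0],
])

```text
clock: 2.67
ee_pos: [0.5391, 0.4623, 0.2421]
ee_rot: [3.056, 0.721, -0.0]
contact_force: [0.1, -0.3, 0.1]
finger_gap: 0.998
```

Run:
```python
from h import *
go([.4895,.3055,.240],np.radians(26.6))
```

```text
t 2.67 pos [0.5391 0.4623 0.2421] yaw 26.55 tilt [ 2.0e-04 -1.2e-03 -1.0e+00] F [ 0.08 -0.28  0.09] gap 0.998
shift mm [-114.5  118.1    2.3] turn [ 0.07  0.02 -0.05]
```

Call:
send_rows([
  [1,-0.1145,0.118,0.002,0,0,0],
  [1,-0.1145,0.118,0.002,0,0,0],
  [1,-0.1145,0.118,0.002,0,0,0],
  [1,-0.1145,0.118,0.002,0,0,0],
  [1,-0.1145,0.118,0.002,0,0,0],
  [1,-0.1145,0.118,0.002,0,0,0],
  [1,-0.1145,0.118,0.002,0,0,0],
])

```text
clock: 3.25
ee_pos: [0.4899, 0.3059, 0.2414]
ee_rot: [-3.058, -0.719, -0.004]
contact_force: [-0.8, 0.8, -0.1]
finger_gap: 1.0
```

Run:
```python
from h import *
go([.4895,.3055,.240],np.radians(26.6))
s=state();im=capture("wrist");cv2.imwrite("pics/w3.png",im);np.savez("w3.npz",p=s["ee_pos"],r=s["ee_rot"])
```

```text
t 3.25 pos [0.4899 0.3059 0.2414] yaw 26.48 tilt [ 2.2e-03  6.0e-04 -1.0e+00] F [-0.78  0.8  -0.07] gap 1.0
shift mm [-0.6  0.2  1.4] turn [ 0.02 -0.13 -0.12]
```

View pics/w3.png

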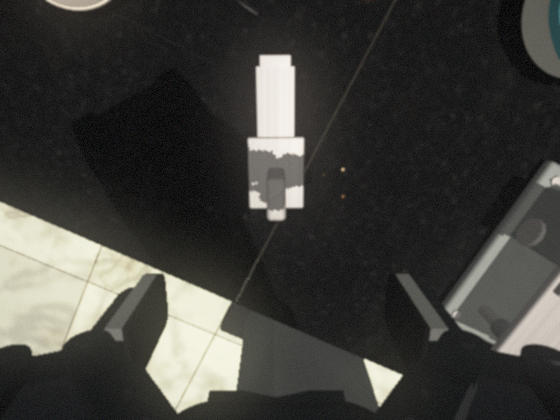

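Run:
```python
from h import *
d=np.load("w3.npz");ee=(d["p"],d["r"])
for n,uv,z in [("tip",(275,55),.007),("sh",(276,138),.007),("rear",(275,209),.007),("tabrear",(276,220),.052),("tipL",(260,56),.007),("tipR",(291,56),.007),("bladeL",(256,100),.007),("bladeR",(295.5,100),.007),("pl",(248,190),.007),("prr",(303.5,190),.007)]:
    P=onz("wrist",uv,z,ee); print(n,np.round(P,4),"tool",np.round((R.from_rotvec(d["r"]).as_matrix().T@(P-d["p"]))*1000,1))
```

```text
tip [0.5805 0.3519 0.007 ] tool [101.1  -0.8 234.6]
sh [0.5252 0.3235 0.007 ] tool [ 3.890e+01 -1.000e-01  2.345e+02]
rear [0.4711 0.2975 0.007 ] tool [-21.2  -0.9 234.3]
tabrear [0.4766 0.2993 0.052 ] tool [-1.530e+01 -1.000e-01  1.894e+02]
tipL [0.5748 0.3617 0.007 ] tool [100.4 -12.2 234.6]
tipR [0.5853 0.3407 0.007 ] tool [100.4  11.3 234.6]
bladeL [0.5446 0.3506 0.007 ] tool [ 68.3 -15.7 234.5]
bladeR [0.5584 0.3229 0.007 ] tool [ 68.3  15.2 234.5]
pl [0.476  0.3252 0.007 ] tool [ -4.4 -23.6 234.4]
prr [0.4968 0.2835 0.007 ] tool [ -4.4  23.1 234.4]
```

Call:
send_rows([
  [1,-0.001,0,0.04,0,0,0],
  [1,-0.001,0,0.08,0,0,0],
  [1,-0.001,0,0.115,0,0,0],
  [1,-0.001,0,0.14,0,0,0],
  [1,-0.001,0,0.15,0,0,0],
  [1,-0.001,0,0.15,0,0,0],
  [1,-0.001,0,0.15,0,0,0],
  [0,-0.001,0,0.15,0,0,0],
  [0,-0.001,0,0.15,0,0,0],
  [0,-0.001,0,0.15,0,0,0],
  [0,-0.001,0,0.15,0,0,0],
  [0,-0.001,0,0.15,0,0,0],
])

```text
clock: 4.3
ee_pos: [0.4887, 0.3064, 0.0909]
ee_rot: [-3.057, -0.722, -0.002]
contact_force: [-0.1, 0.0, 0.3]
finger_gap: 0.302
```

Call:
send_rows([
  [0,0,0,0,0,0,0],
  [0,0,0,0,0,0,0],
  [0,0,0,0,0,0,0],
  [0,0,0,0,0,0,0],
])

```text
clock: 4.63
ee_pos: [0.4887, 0.3064, 0.0907]
ee_rot: [-3.057, -0.722, -0.001]
contact_force: [-0.2, -1.5, 5.6]
finger_gap: 0.154
```

Run:
```python
from h import *
go([.40,.067,.26],0)
```

```text
t 4.63 pos [0.4887 0.3064 0.0907] yaw 26.59 tilt [ 7.e-04  2.e-04 -1.e+00] F [-0.17 -1.52  5.56] gap 0.154
shift mm [-186.4  174.4 -169.4] turn [-0.   -0.04 26.59]
```

Call:
send_rows([
  [0,0,0,-0.03,0,0,0],
  [0,0,0,-0.07,0,0,0],
  [0,-0.01,0.005,-0.11,0,0,2],
  [0,-0.04,0.03,-0.145,0,0,7],
  [0,-0.065,0.055,-0.165,0,0,13],
  [0,-0.09,0.08,-0.17,0,0,19],
  [0,-0.115,0.105,-0.17,0,0,24],
  [0,-0.14,0.13,-0.17,0,0,26.6],
  [0,-0.165,0.155,-0.17,0,0,26.6],
  [0,-0.186,0.174,-0.17,0,0,26.6],
  [0,-0.186,0.174,-0.17,0,0,26.6],
  [0,-0.186,0.174,-0.17,0,0,26.6],
])

```text
clock: 5.63
ee_pos: [0.3995, 0.0661, 0.2602]
ee_rot: [3.141, -0.005, 0.0]
contact_force: [-0.5, 0.6, -0.6]
finger_gap: 0.154
```

Call:
send_rows([
  [0,0,0,0,0,0,0],
  [0,0,0,0,0,0,0],
  [0,0,0,0,0,0,0],
])

```text
clock: 5.88
ee_pos: [0.4004, 0.0687, 0.2602]
ee_rot: [-3.141, -0.003, -0.0]
contact_force: [0.0, -0.0, -1.0]
finger_gap: 0.157
```

Run:
```python
from h import *
go([.40,.067,.26],0)
s=state();im=capture("wrist");cv2.imwrite("pics/w4.png",im);np.savez("w4.npz",p=s["ee_pos"],r=s["ee_rot"])
cv2.imwrite("pics/s4.png",capture("side"))
```

```text
t 5.88 pos [0.4004 0.0687 0.2602] yaw 0.12 tilt [ 1.e-04  6.e-04 -1.e+00] F [ 0.01 -0.   -1.04] gap 0.157
shift mm [-0.4  1.7  0.1] turn [-0.03 -0.01  0.12]
```

View pics/w4.png

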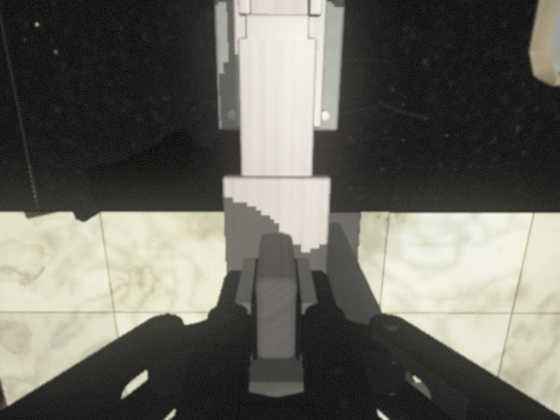

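View pics/s4.png

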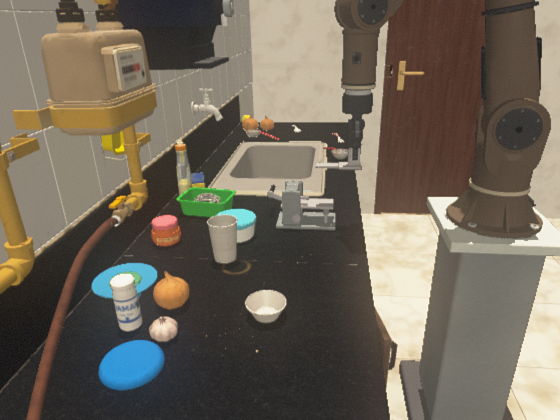

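Run:
```python
import cv2
a=cv2.imread("pics/w4.png")
cv2.imwrite("pics/w4c.png",cv2.resize(a[0:140,200:360],None,fx=4.2,fy=4.2,interpolation=cv2.INTER_CUBIC))
```

```text
(no output)
```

View pics/w4c.png

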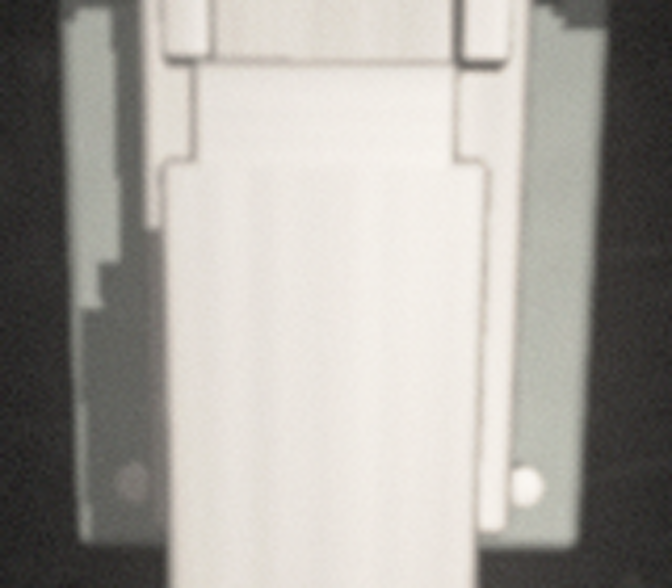

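Run:
```python
from h import *
d=np.load("w4.npz");ee=(d["p"],d["r"])
f=lambda u,v:((u-1.6)/4.2+200,(v-1.6)/4.2)
for n,u,v,z in [("ribL mid",188,56,.072),("ribR mid",485,62,.072),("bedR60",524,60,.065),("bedR525",507,527,.065),("bedL60",145,60,.065),("bedL225",154,225,.065),("baseL",81,545,.012),("baseR",578,545,.012),("baseL0",63,30,.012),("baseR0",606,30,.012),
 ("tipL",193,62,.169+.007),("tipR",457,62,.176),("tipbot? blL",170,500,.176),("blR",479,500,.176)]:
    P=onz("wrist",f(u,v),z,ee); print(n,np.round(P,4),np.round((R.from_rotvec(d["r"]).as_matrix().T@(P-d["p"]))*1000,1))
```

```text
ribL mid [0.5218 0.0886 0.072 ] [121.5 -19.6 188.2]
ribR mid [0.5211 0.0446 0.072 ] [120.7  24.4 188.2]
bedR60 [0.5226 0.038  0.065 ] [122.2  31.  195.1]
bedR525 [0.4529 0.038  0.065 ] [ 52.4  30.9 195.1]
bedL60 [0.5225 0.0957 0.065 ] [122.2 -26.7 195.2]
bedL225 [0.4992 0.095  0.065 ] [ 98.8 -26.1 195.2]
baseL [0.4446 0.1165 0.012 ] [ 44.3 -47.6 248.2]
baseR [0.4448 0.0176 0.012 ] [ 44.3  51.3 248.1]
baseL0 [0.5367 0.1158 0.012 ] [136.4 -46.7 248.2]
baseR0 [0.5369 0.0171 0.012 ] [136.4  51.9 248.1]
tipL [0.5029 0.0802 0.176 ] [102.5 -11.3  84.2]
tipR [0.5029 0.0569 0.176 ] [102.5  12.   84.2]
tipbot? blL [0.4651 0.0833 0.176 ] [ 64.7 -14.4  84.2]
blR [0.4651 0.0537 0.176 ] [64.7 15.1 84.1]
```

Call:
send_rows([
  [0,0,0.0017,0.03,0,0,0],
  [0,0,0.0017,0.06,0,0,0],
  [0,0,0.0017,0.085,0,0,0],
  [0,0,0.0017,0.098,0,0,0],
  [0,0,0.0017,0.102,0,0,0],
  [0,0,0.0017,0.102,0,0,0],
  [0,0,0.0017,0.102,0,0,0],
  [0,0,0.0017,0.102,0,0,0],
])

```text
clock: 6.65
ee_pos: [0.4007, 0.0662, 0.1591]
ee_rot: [-3.141, -0.0, -0.003]
contact_force: [0.3, -0.1, -0.6]
finger_gap: 0.155
```

Run:
```python
from h import *
go([.481,.067,.158],0)
s=state();im=capture("wrist");cv2.imwrite("pics/w5.png",im);np.savez("w5.npz",p=s["ee_pos"],r=s["ee_rot"])
```

```text
t 6.65 pos [0.4007 0.0662 0.1591] yaw 0.01 tilt [ 1.7e-03  3.0e-04 -1.0e+00] F [ 0.29 -0.11 -0.57] gap 0.155
shift mm [80.3 -0.8  1.2] turn [-0.02 -0.1   0.01]
```

View pics/w5.png

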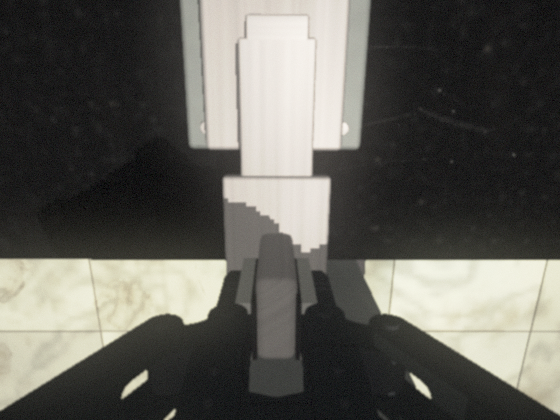

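Call:
send_rows([
  [0,0.01,-0.0004,0.0007,0,0,0],
  [0,0.025,-0.0004,0.0007,0,0,0],
  [0,0.04,-0.0004,0.0007,0,0,0],
  [0,0.055,-0.0004,0.0007,0,0,0],
  [0,0.068,-0.0004,0.0007,0,0,0],
  [0,0.074,-0.0004,0.0007,0,0,0],
  [0,0.076,-0.0004,0.0007,0,0,0],
  [0,0.076,-0.0004,0.0007,0,0,0],
  [0,0.076,-0.0004,0.0007,0,0,0],
])

```text
clock: 7.45
ee_pos: [0.4755, 0.0661, 0.1574]
ee_rot: [3.141, 0.0, -0.001]
contact_force: [0.0, -0.5, -1.5]
finger_gap: 0.154
```

Run:
```python
from h import *
go([.481,.067,.158],0)
s=state();im=capture("wrist");cv2.imwrite("pics/w6.png",im);np.savez("w6.npz",p=s["ee_pos"],r=s["ee_rot"])
im=capture("side");cv2.imwrite("pics/s6.png",cv2.resize(im[170:240,260:350],None,fx=8,fy=8,interpolation=cv2.INTER_CUBIC))
```

```text
t 7.45 pos [0.4755 0.0661 0.1574] yaw 0.01 tilt [-5.e-04 -2.e-04 -1.e+00] F [ 0.   -0.54 -1.47] gap 0.154
shift mm [ 5.5 -0.9 -0.6] turn [0.01 0.03 0.01]
```

View pics/w6.png

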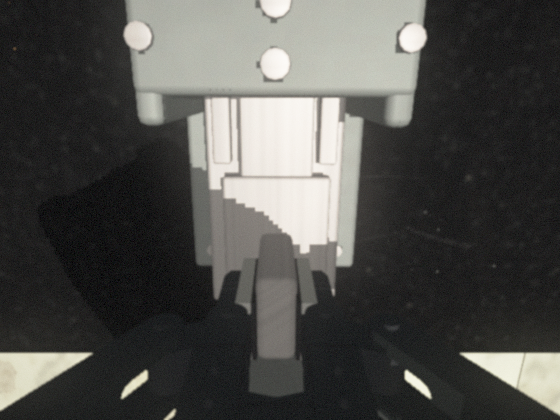

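View pics/s6.png

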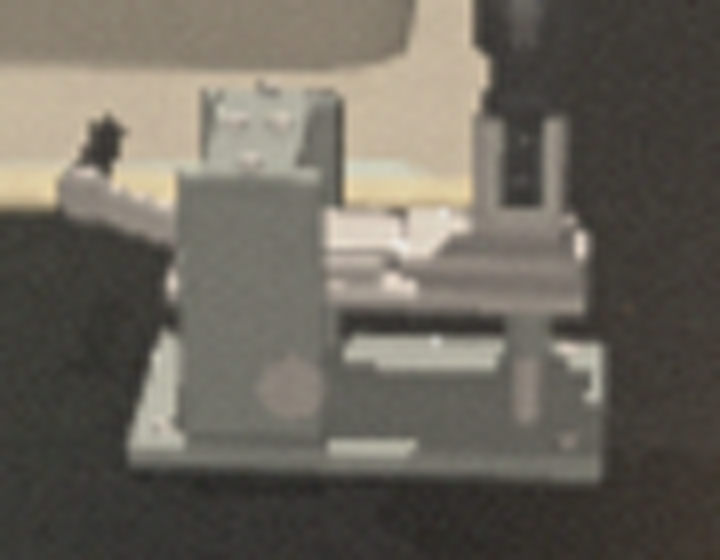

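Call:
send_rows([
  [0,0.003,0,0,0,0,0],
  [0,0.005,0,0,0,0,0],
  [0,0.006,0,0,0,0,0],
  [0,0.007,0,0,0,0,0],
  [0,0.007,0,0,0,0,0],
])

```text
clock: 7.97
ee_pos: [0.481, 0.066, 0.1568]
ee_rot: [3.141, 0.0, -0.007]
contact_force: [-7.0, 0.4, 1.2]
finger_gap: 0.162
```

Call:
send_rows([
  [0,0.0007,0,0.001,0,0,0],
  [0,0.0007,0,0.001,0,0,0],
  [0,0.0007,0,0.001,0,0,0],
])

```text
clock: 8.22
ee_pos: [0.481, 0.066, 0.1557]
ee_rot: [3.14, 0.001, -0.009]
contact_force: [-10.7, 0.4, 3.5]
finger_gap: 0.157
```

Run:
```python
from h import *
go([.481,.067,.158],0)
s=state();im=capture("wrist");cv2.imwrite("pics/w7.png",cv2.resize(im[80:280,180:370],None,fx=3,fy=3,interpolation=cv2.INTER_CUBIC));np.savez("w7.npz",p=s["ee_pos"],r=s["ee_rot"])
```

```text
t 8.22 pos [0.481  0.066  0.1557] yaw 0.02 tilt [-0.0056 -0.0013 -1.    ] F [-10.66   0.41   3.5 ] gap 0.157
shift mm [-0.  -1.  -2.3] turn [0.08 0.32 0.02]
```

View pics/w7.png

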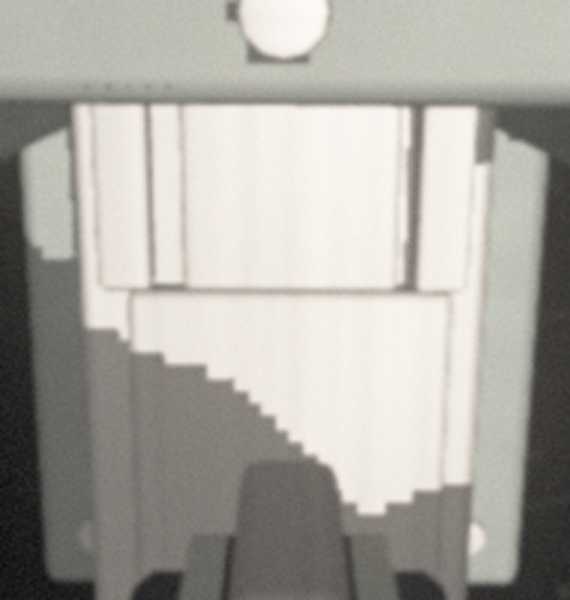

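Call:
send_rows([
  [0,-0.001,0,0,0,0,0],
  [0.5,-0.001,0,0,0,0,0],
  [0.5,-0.001,0,0,0,0,0],
  [0.5,-0.001,0,0,0,0,0],
  [0.5,-0.001,0,0,0,0,0],
  [0.5,-0.001,0,0,0,0,0],
  [0.5,-0.001,0,0,0,0,0],
])

```text
clock: 8.85
ee_pos: [0.483, 0.0662, 0.1565]
ee_rot: [-3.142, 0.0, -0.001]
contact_force: [-0.3, -0.2, -0.0]
finger_gap: 0.499
```

Run:
```python
from h import *
go([.481,.067,.158],0)
s=state();im=capture("wrist");cv2.imwrite("pics/w8.png",cv2.resize(im[80:380,100:450],None,fx=2,fy=2,interpolation=cv2.INTER_CUBIC));np.savez("w8.npz",p=s["ee_pos"],r=s["ee_rot"])
```

```text
t 8.85 pos [0.483  0.0662 0.1565] yaw -0.0 tilt [ 4.e-04  0.e+00 -1.e+00] F [-0.28 -0.24 -0.01] gap 0.499
shift mm [-2.  -0.8 -1.5] turn [-0.   -0.02 -0.  ]
```

View pics/w8.png

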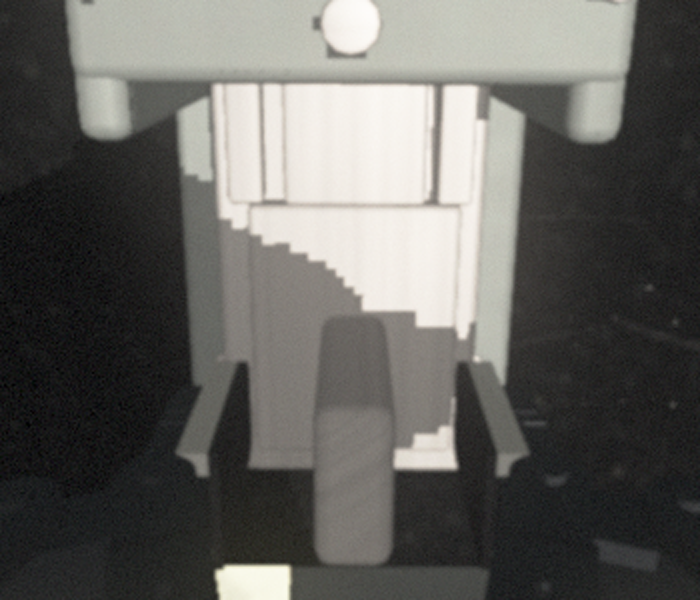

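Call:
send_rows([
  [0.5,0,0,-0.02,0,0,0],
  [0.5,0,0,-0.05,0,0,0],
  [0.5,0,0,-0.085,0,0,0],
  [1,0,0,-0.1,0,0,0],
  [1,0,0,-0.1,0,0,0],
  [1,0,0,-0.1,0,0,0],
  [1,0,0,-0.1,0,0,0],
])

```text
clock: 9.48
ee_pos: [0.4823, 0.0659, 0.2557]
ee_rot: [3.141, -0.0, -0.002]
contact_force: [0.5, -0.2, -1.0]
finger_gap: 0.996
```

Run:
```python
from h import *
go([.6365,-.021,.26],np.radians(-90))
s=state();print(s["joint_positions"].round(3))
im=capture("wrist");cv2.imwrite("pics/w9.png",im);np.savez("w9.npz",p=s["ee_pos"],r=s["ee_rot"])
```

```text
t 9.48 pos [0.4823 0.0659 0.2557] yaw -0.01 tilt [-1.e-03 -4.e-04 -1.e+00] F [ 0.49 -0.15 -1.05] gap 0.996
shift mm [154.2  86.9  -4.4] turn [6.000e-02 3.000e-02 8.999e+01]
[ 0.094  0.299 -0.42   1.937  0.15   0.936 -1.97 ]
```

View pics/w9.png

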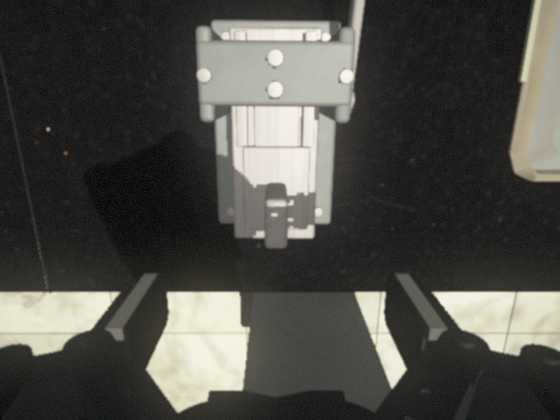

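Call:
send_rows([
  [1,0.02,0.01,-0.004,0,0,7],
  [1,0.04,0.02,-0.004,0,0,14],
  [1,0.06,0.03,-0.004,0,0,21],
])

```text
clock: 9.78
ee_pos: [0.5429, 0.0357, 0.2593]
ee_rot: [3.087, -0.581, -0.003]
contact_force: [0.0, 0.7, -0.8]
finger_gap: 0.996
```

Run:
```python
from h import *
go([.6365,-.021,.26],np.radians(-90))
s=state();print(s["joint_positions"].round(3))
```

```text
t 9.78 pos [0.5429 0.0357 0.2593] yaw -21.3 tilt [-1.9e-03 -5.0e-04 -1.0e+00] F [ 0.03  0.72 -0.83] gap 0.996
shift mm [107.8  18.8  -0.9] turn [1.10e-01 4.00e-02 6.87e+01]
[ 0.073  0.372 -0.313  1.808  0.135  0.985 -2.237]
```

Call:
send_rows([
  [1,0.01,0.002,-0.005,0,0,-7],
  [1,0.02,0.004,-0.01,0,0,-14],
  [1,0.03,0.005,-0.01,0,0,-21],
  [1,0.04,0.007,-0.01,0,0,-28],
  [1,0.05,0.009,-0.01,0,0,-35],
  [1,0.06,0.011,-0.01,0,0,-42],
  [1,0.07,0.013,-0.01,0,0,-49],
  [1,0.08,0.015,-0.01,0,0,-56],
  [1,0.09,0.017,-0.01,0,0,-63],
  [1,0.1,0.019,-0.01,0,0,-70],
  [1,0.108,0.019,-0.01,0,0,-77],
  [1,0.108,0.019,-0.01,0,0,-84],
])

```text
clock: 10.78
ee_pos: [0.6374, -0.0215, 0.2683]
ee_rot: [-2.674, -1.647, 0.003]
contact_force: [-0.4, 0.2, -0.2]
finger_gap: 1.001
```

Run:
```python
from h import *
go([.6365,-.021,.26],np.radians(90))
s=state();print(s["joint_positions"].round(3))
```

```text
t 10.78 pos [ 0.6374 -0.0215  0.2683] yaw 63.27 tilt [-2.2e-03 -1.0e-04 -1.0e+00] F [-0.39  0.23 -0.2 ] gap 1.001
shift mm [ 0.  -1.   8.3] turn [ -0.13   0.03 -26.73]
[ 0.342  0.562 -0.607  1.545  0.34   1.145 -0.802]
```

Call:
send_rows([
  [1,0,0,0,0,0,-7],
  [1,0,0,0,0,0,-14],
  [1,0,0,0,0,0,-21],
  [1,0,0,0,0,0,-26.7],
  [1,0,0,0,0,0,-26.7],
  [1,0,0,0,0,0,-26.7],
])

```text
clock: 11.28
ee_pos: [0.6363, -0.0203, 0.269]
ee_rot: [-2.229, -2.211, 0.002]
contact_force: [-0.8, 0.2, -0.8]
finger_gap: 1.0
```

Run:
```python
from h import *
go([.6365,-.021,.26],np.radians(90))
s=state();print(s["joint_positions"].round(3))
im=capture("wrist");cv2.imwrite("pics/w10.png",im);np.savez("w10.npz",p=s["ee_pos"],r=s["ee_rot"])
```

```text
t 11.28 pos [ 0.6363 -0.0203  0.269 ] yaw 89.52 tilt [-2.2e-03  6.0e-04 -1.0e+00] F [-0.83  0.24 -0.78] gap 1.0
shift mm [-0.7  0.2  9. ] turn [-0.13 -0.03 -0.48]
[ 0.405  0.588 -0.717  1.541  0.406  1.169 -0.399]
```

View pics/w10.png

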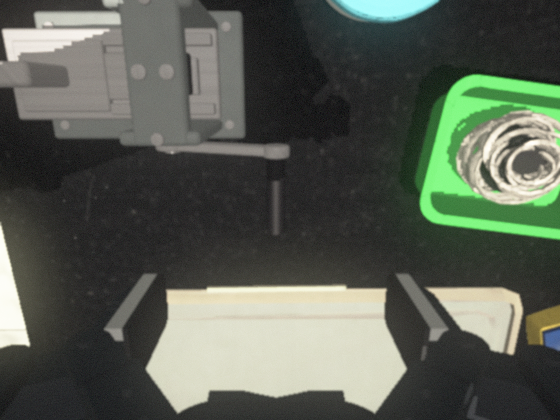

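Run:
```python
from h import *
d=np.load("w10.npz");ee=(d["p"],d["r"])
for n,uv,z in [("h end",(277,235),.065),("h start",(277,158),.065),("armend",(289,152),.07),("tray",(422,215),.04),("trayT",(440,100),.04)]:
    P=onz("wrist",uv,z,ee); print(n,np.round(P,4),np.round((R.from_rotvec(d["r"]).as_matrix().T@(P-d["p"]))*1000,1))
```

```text
h end [ 0.6361 -0.0528  0.065 ] [-32.5   0.5 204. ]
h start [0.6366 0.0081 0.065 ] [ 28.4   0.5 204. ]
armend [0.6453 0.0133 0.07  ] [ 33.6   9.1 199. ]
tray [ 0.7583 -0.0455  0.04  ] [-24.3 122.7 228.7]
trayT [0.7621 0.0476 0.04  ] [ 68.8 125.7 228.7]
```

Call:
send_rows([
  [1,-0.002,0.0003,0.04,0,0,-0.4],
  [1,-0.002,0.0003,0.08,0,0,-0.4],
  [1,-0.002,0.0003,0.115,0,0,-0.4],
  [1,-0.002,0.0003,0.14,0,0,-0.4],
  [1,-0.002,0.0003,0.15,0,0,-0.4],
  [1,-0.002,0.0003,0.15,0,0,-0.4],
  [1,-0.002,0.0003,0.15,0,0,-0.4],
  [0,-0.002,0.0003,0.15,0,0,-0.4],
  [0,-0.002,0.0003,0.15,0,0,-0.4],
  [0,-0.002,0.0003,0.15,0,0,-0.4],
  [0,-0.002,0.0003,0.15,0,0,-0.4],
  [0,-0.002,0.0003,0.15,0,0,-0.4],
])

```text
clock: 12.33
ee_pos: [0.6373, -0.0223, 0.1212]
ee_rot: [2.219, 2.223, 0.001]
contact_force: [-0.9, 0.6, 0.8]
finger_gap: 0.3
```

Call:
send_rows([
  [0,0,0,0,0,0,0],
  [0,0,0,0,0,0,0],
  [0,0,0,0,0,0,0],
  [0,0,0,0,0,0,0],
])

```text
clock: 12.67
ee_pos: [0.6362, -0.0224, 0.1207]
ee_rot: [-2.219, -2.223, 0.003]
contact_force: [-4.8, -1.1, 6.3]
finger_gap: 0.136
```

Run:
```python
from h import *
go([.6365,-.0223,.119],np.radians(90))
s=state();print(s["joint_positions"].round(3))
im=capture("wrist");cv2.imwrite("pics/w11.png",im)
im=capture("top");cv2.imwrite("pics/t11.png",cv2.resize(im[130:300,250:420],None,fx=3.5,fy=3.5,interpolation=cv2.INTER_CUBIC))
```

```text
t 12.67 pos [ 0.6362 -0.0224  0.1207] yaw 90.09 tilt [-1.7e-03 -6.0e-04 -1.0e+00] F [-4.8  -1.09  6.31] gap 0.136
shift mm [0.1 0.3 1.7] turn [-0.1   0.03  0.09]
[ 0.36   0.737 -0.638  1.68   0.534  0.907 -0.492]
```

View pics/w11.png

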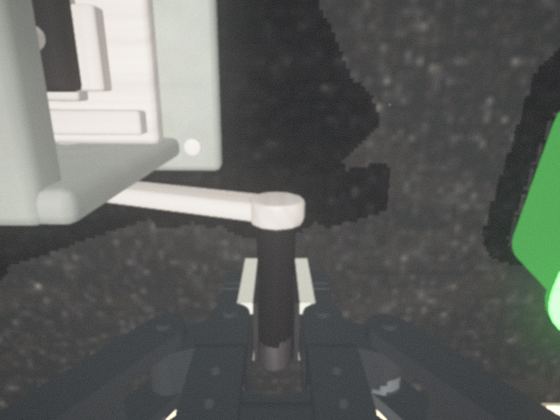

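View pics/t11.png

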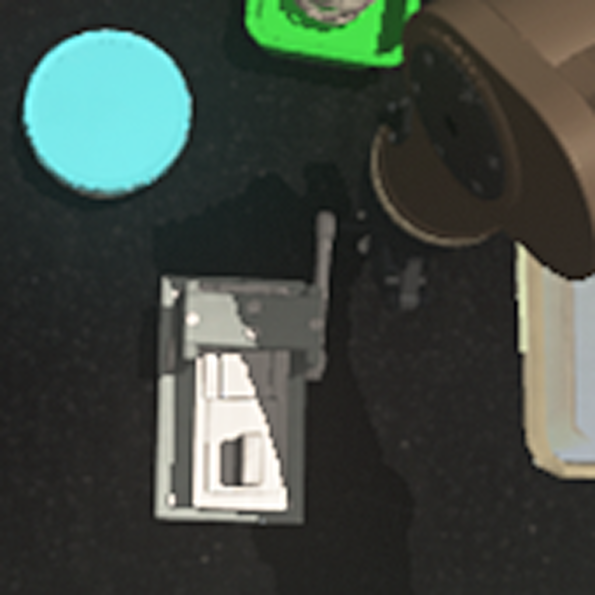

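Call:
send_rows([
  [0,0,-0.0017,-0.0042,0,0,0],
  [0,0,-0.0035,-0.0082,0,0,0],
  [0,0,-0.0055,-0.0122,0,0,0],
  [0,0,-0.0078,-0.0161,0,0,0],
  [0,0,-0.0102,-0.0199,0,0,0],
  [0,0,-0.0129,-0.0236,0,0,0],
  [0,0,-0.0157,-0.0271,0,0,0],
  [0,0,-0.0186,-0.0304,0,0,0],
  [0,0,-0.0218,-0.0337,0,0,0],
  [0,0,-0.0251,-0.0367,0,0,0],
  [0,0,-0.0285,-0.0396,0,0,0],
  [0,0,-0.0321,-0.0423,0,0,0],
])

```text
clock: 13.77
ee_pos: [0.6068, -0.0222, 0.1645]
ee_rot: [2.217, 2.221, 0.006]
contact_force: [7.3, -0.5, -0.8]
finger_gap: 0.137
```

Run:
```python
from h import *
go([.5515,-.0223,.124+.054],np.radians(90))
s=state();print(s["joint_positions"].round(3),s["moment"])
im=capture("wrist");cv2.imwrite("pics/w12.png",im)
im=capture("side");cv2.imwrite("pics/s12.png",cv2.resize(im[150:240,250:350],None,fx=6,fy=6,interpolation=cv2.INTER_CUBIC))
```

```text
t 13.77 pos [ 0.6068 -0.0222  0.1645] yaw 90.08 tilt [ 5.3e-03  4.0e-04 -1.0e+00] F [ 7.25 -0.48 -0.8 ] gap 0.137
shift mm [ -0.  -55.2 -13.8] turn [ 0.3  -0.03  0.08]
[ 0.401  0.648 -0.678  1.731  0.491  0.934 -0.475] [-0.0590269  -1.8697835  -0.10474125]
```

View pics/w12.png

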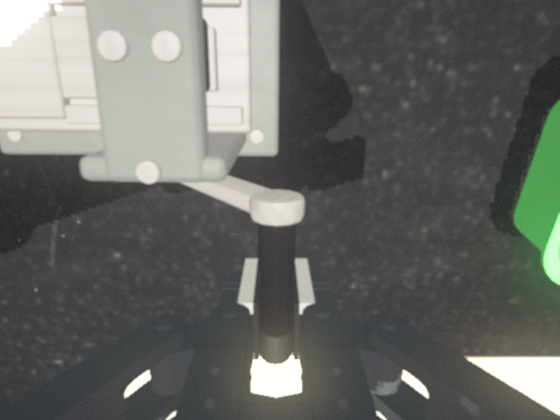

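View pics/s12.png

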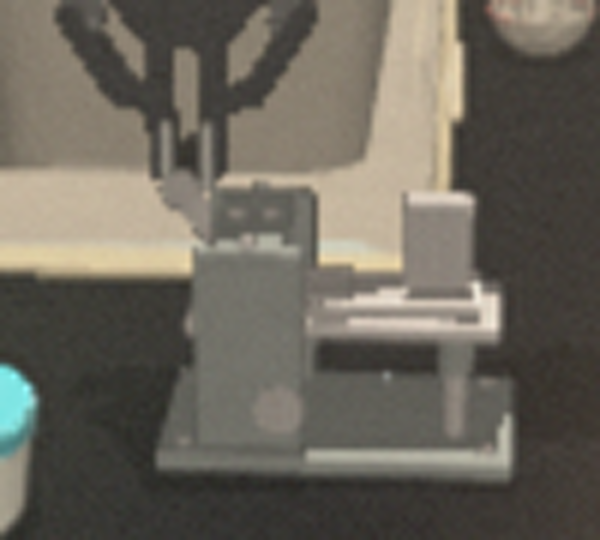

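Call:
send_rows([
  [0,0,-0.0038,-0.0025,0,0,0],
  [0,0,-0.0076,-0.0049,0,0,0],
  [0,0,-0.0115,-0.007,0,0,0],
  [0,0,-0.0156,-0.0089,0,0,0],
  [0,0,-0.0198,-0.0107,0,0,0],
  [0,0,-0.024,-0.0122,0,0,0],
  [0,0,-0.0283,-0.0135,0,0,0],
  [0,0,-0.0327,-0.0146,0,0,0],
  [0,0,-0.0371,-0.0155,0,0,0],
  [0,0,-0.0416,-0.0161,0,0,0],
  [0,0,-0.047,-0.0166,0,0,0],
  [0,0,-0.0524,-0.0168,0,0,0],
])

```text
clock: 14.87
ee_pos: [0.558, -0.0219, 0.1847]
ee_rot: [2.213, 2.215, 0.016]
contact_force: [8.6, -1.8, 29.2]
finger_gap: 0.139
```

Call:
send_rows([
  [0,0,0,0,0,0,0],
  [0,0,0,0,0,0,0],
  [0,0,0,0,0,0,0],
  [0,0,0,0,0,0,0],
])

```text
clock: 15.2
ee_pos: [0.5576, -0.0219, 0.1847]
ee_rot: [2.214, 2.216, 0.015]
contact_force: [7.1, -1.7, 25.9]
finger_gap: 0.142
```

Run:
```python
from h import *
go([.5515,-.0223,.124+.0557],np.radians(90))
s=state();print(s["joint_vel"].round(3),s["moment"])
im=capture("wrist");cv2.imwrite("pics/w13.png",im);np.savez("w13.npz",p=s["ee_pos"],r=s["ee_rot"])
im=capture("side");cv2.imwrite("pics/s13.png",cv2.resize(im[150:240,250:350],None,fx=6,fy=6,interpolation=cv2.INTER_CUBIC))
im=capture("top");cv2.imwrite("pics/t13.png",cv2.resize(im[130:300,250:420],None,fx=3.5,fy=3.5,interpolation=cv2.INTER_CUBIC))
```

```text
t 15.2 pos [ 0.5576 -0.0219  0.1847] yaw 90.06 tilt [ 0.0133 -0.     -0.9999] F [ 7.15 -1.71 25.86] gap 0.142
shift mm [-0.4 -6.2  4.9] turn [0.76 0.   0.06]
[ 0.     0.001 -0.001 -0.001 -0.001  0.    -0.   ] [-0.44970838 -1.84900778 -0.17694284]
```

View pics/w13.png

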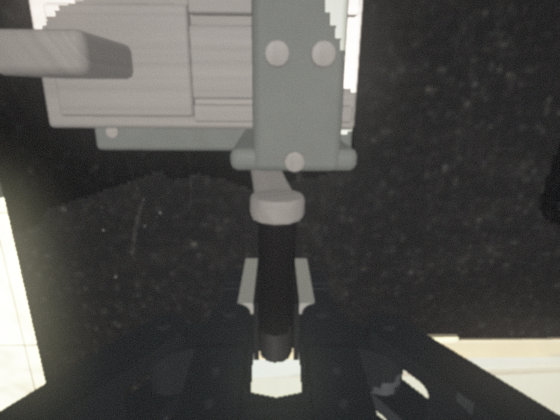

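View pics/s13.png

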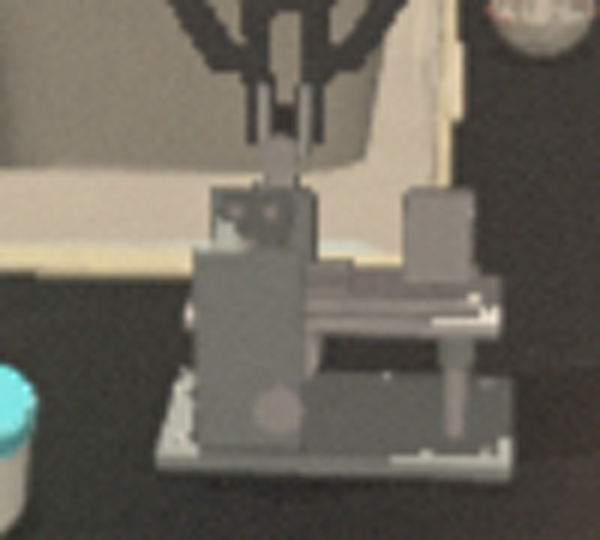

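View pics/t13.png

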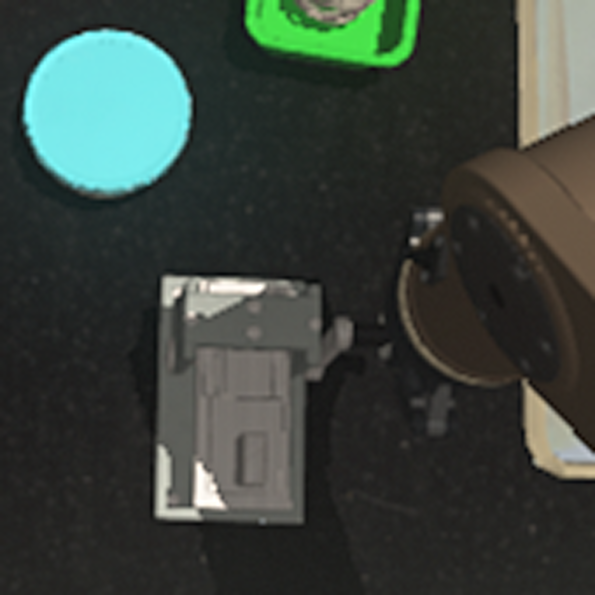

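Call:
send_rows([
  [0,0,-0.003,-0.002,0,0,0],
  [0,0,-0.006,-0.004,0,0,0],
  [0,0,-0.006,-0.004,0,0,0],
  [0,0,-0.006,-0.004,0,0,0],
  [0,0,-0.006,-0.004,0,0,0],
])

```text
clock: 15.77
ee_pos: [0.5486, -0.0218, 0.186]
ee_rot: [2.217, 2.221, 0.007]
contact_force: [4.6, -0.7, 12.0]
finger_gap: 0.135
```

Run:
```python
from h import *
go([.5515,-.0223,.124+.0557],np.radians(90))
s=state();print(s["joint_vel"].round(3),s["moment"])
im=capture("wrist");cv2.imwrite("pics/w14.png",im);np.savez("w14.npz",p=s["ee_pos"],r=s["ee_rot"])
im=capture("top");cv2.imwrite("pics/t14.png",im);cv2.imwrite("pics/t14c.png",cv2.resize(im[190:290,280:380],None,fx=6,fy=6,interpolation=cv2.INTER_CUBIC))
for dx in (0,.01):print(proj("top",[.5515+dx,.0667-.056,.124]),proj("top",[.5515,.0667-.056,.034]))
```

```text
t 15.77 pos [ 0.5486 -0.0218  0.186 ] yaw 90.1 tilt [ 5.8e-03  2.0e-04 -1.0e+00] F [ 4.62 -0.71 11.96] gap 0.135
shift mm [-0.5  2.9  6.3] turn [ 0.33 -0.01  0.1 ]
[-0.001  0.002 -0.    -0.003  0.002  0.001  0.001] [ 0.0189923  -1.06299521 -0.13988602]
[348.85334078 228.06568664] [341.16536877 232.38460406]
[348.85958465 223.39549944] [341.16536877 232.38460406]
```

View pics/w14.png

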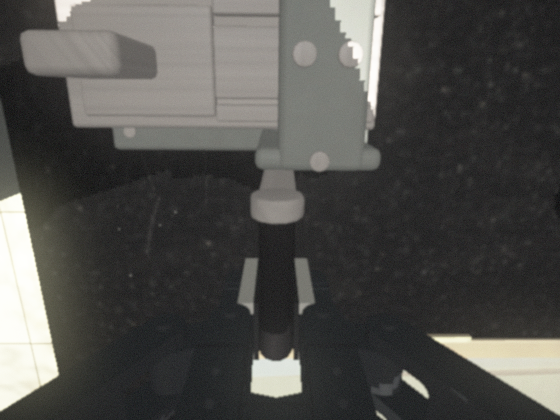

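View pics/t14c.png

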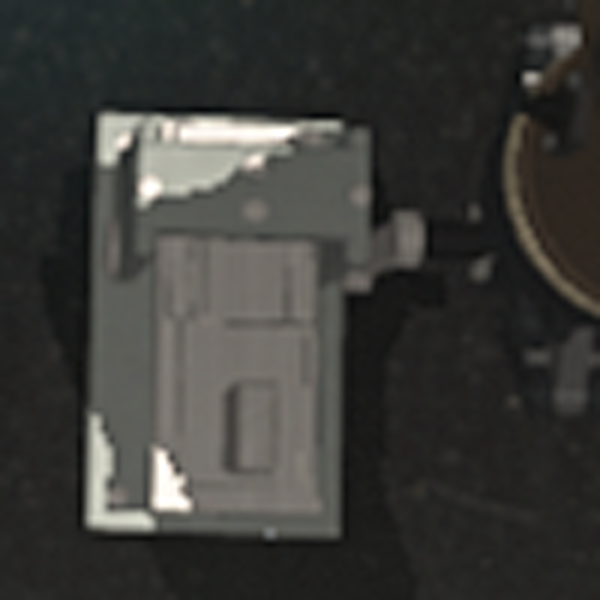

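Call:
send_rows([
  [0,0,0.001,-0.001,0,0,0],
  [0,0,0.002,-0.002,0,0,0],
  [0,0,0.002,-0.002,0,0,0],
  [0,0,0.002,-0.002,0,0,0],
  [0,0,0.002,-0.002,0,0,0],
  [0,0,0.002,-0.002,0,0,0],
  [0,0,0.002,-0.002,0,0,0],
  [0,0,0.002,-0.002,0,0,0],
  [0,0,0.002,-0.002,0,0,0],
  [0,0,0.002,-0.002,0,0,0],
])

```text
clock: 16.7
ee_pos: [0.5492, -0.0218, 0.1862]
ee_rot: [2.218, 2.223, 0.003]
contact_force: [4.5, 1.9, -0.9]
finger_gap: 0.134
```

Run:
```python
from h import *
go([.5515,-.0223,.124+.0557],np.radians(90))
s=state();print(s["joint_vel"].round(3),s["moment"]);np.savez("w15.npz",p=s["ee_pos"],r=s["ee_rot"])
im=capture("wrist");cv2.imwrite("pics/w15.png",im)
im=capture("side");cv2.imwrite("pics/s15.png",im);cv2.imwrite("pics/s15c.png",cv2.resize(im[150:240,250:350],None,fx=6,fy=6,interpolation=cv2.INTER_CUBIC))
ee=(s["ee_pos"],s["ee_rot"])
```

```text
t 16.7 pos [ 0.5492 -0.0218  0.1862] yaw 90.12 tilt [ 2.e-03  7.e-04 -1.e+00] F [ 4.45  1.86 -0.91] gap 0.134
shift mm [-0.5  2.3  6.5] turn [ 0.11 -0.04  0.12]
[-0.    -0.001 -0.001 -0.     0.    -0.001 -0.001] [ 0.34684779 -1.22782279 -0.1216957 ]
```

View pics/w15.png

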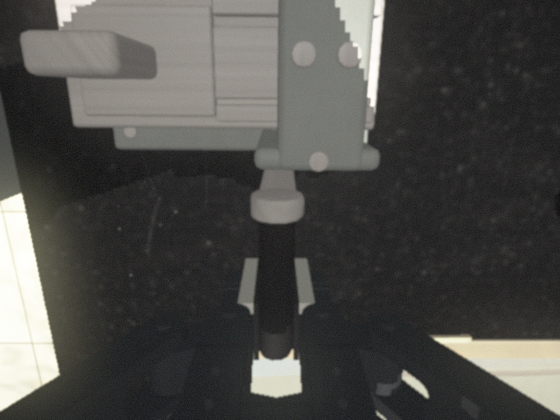

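View pics/s15c.png

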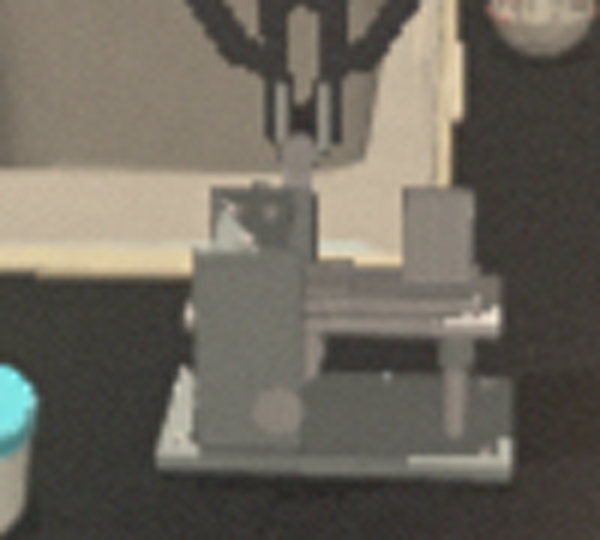

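Run:
```python
from h import *
d=np.load("w15.npz");ee=(d["p"],d["r"])
for n,uv,z in [("brNear",(279,100),.112),("brFar",(366,120),.112),("boltmid",(318,161),.114),("hub",(277,200),.131),("handle",(277,250),.124),("shoulder",(215,60),.081),("baseN",(115,140),.012)]:
    print(n,np.round(onz("wrist",uv,z,ee),4))
print(proj("wrist",[.4815,.0667,.126],ee))
```

```text
brNear [0.5499 0.051  0.112 ]
brFar [0.5827 0.0438 0.112 ]
boltmid [0.565  0.0285 0.114 ]
hub [0.5492 0.0179 0.131 ]
handle [ 0.5493 -0.0041  0.124 ]
shoulder [0.5222 0.067  0.081 ]
baseN [0.445  0.0234 0.012 ]
[67.1368861  49.83134959]
```

```bash
python3 -c "
from rig import *
print(finish_job())"
```

```text
the job is handed in; nothing more can be done
None
```

The gauge is home under the foot, and I handed the job in at about 16.8 s with the robot holding the crank lever upright. The hand-in reported no verdict.

**What I did:** I pinched the gauge by its tab and slid it in until the shoulder pressed on the rib ends (about 10 N). I let go with the lever still down, then gripped the crank handle and swung it up along its arc.

**Last checks:**
- **Gauge:** the shoulder measured at stand x of about -29 mm against a nominal -30 mm. Just after seating, the blade sat about 1 mm to the stand's -y side. The fingers have been clear of the gauge since release.
- **Lever:** the handle was about 2 mm past straight up (about 0.02 rad). The gripper was firm on it, the arm was still, and about 4.5 N came back from the lever.
- **Bystanders:** the arm never came near the tumbler, bowl or tub. I did not re-measure their positions.

**What disagreed or went wrong:**
- **Units slip:** my first three moves were in millimetres instead of metres, so the arm overshot in free air. It touched nothing.
- **Handle height:** the tool ended about 6 mm higher than the nominal arc predicted, probably because the handle slipped in the pads. Vertical force reached 29 N mid-swing, and I eased it to about 1 N before handing in.
- **Nip force:** I could not measure the force between foot and gauge; I infer it from the lever's position.

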